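# Open the sprung utensil case and stand the grater up

### The job

Press the red button catch on the blue utensil case and steady the white lid with the hand as its spring drives it open, so that it comes up gently and never flies open. Then take the box grater out of the case and stand it upright, handle up, well on the round wooden board (to turn it up you will have to lay it down and take it again another way). Leave the lid standing open and the small tin, spatula, jar and bowl of lemons where they are, and never drop or throw the grater.

Things in the scene. Friction and masses are not known exactly. Their poses are not given: they have to be found in the camera images.
- case: Fixed blue open-topped box 172 (x) x 124 (y) x 62 mm high, walls and floor 6 mm. Origin: centre of its underside, on the counter, z up; own x runs from the button end (-x, roughly facing the robot) to the lid's hinge (+x). A black block on the -x end, 48 long x 50 wide x 60 mm high, carries the button.
- catch_top (a point): Centre of the top of the red round push button (diameter 32 mm, in a 48 mm black collar whose top is 11 mm lower), at case x = -111 mm, y = 0, 83.5 mm above the counter and 13 mm above the closed lid's top. It moves straight down 7 mm; the lid is let go after about 3.5 mm. Fully down takes about 4.5 N.
- catch (a joint): Travel of the button, m: 0 out, 0.007 fully pressed; springs back.
- lid (a joint): Lid angle, rad: 0 closed, held by the catch; 1.57 vertical; 1.7 at the stop. When let go, a spring (about 0.2 N m net at first, 0.1 midway) turns it to the stop and keeps it there. Left alone it passes 3.5 rad/s before 0.3 rad; caught within 12 mm of rise at its front it stays under 3 rad/s, and a fingertip on its outer face can then lead it up slowly.
- lid_hinge (a point): Point on the hinge axis at mid-width: case x = +86 mm, 62.5 mm above the counter. Axes turn with the lid: y along the hinge; the lid, a white plate 172 x 124 x 8 mm, 0.2 kg, flush with the case's sides, extends along -x; z is the normal to its outer (top) face, which lies 8 mm from this point. A steel tab hangs 14 mm below its front edge.
- grater_mid (a point): Loose steel box grater, 0.16 to 0.29 kg: block 46 (own x) x 52 (own y) x 116 mm (own z); at its +z end a black handle loop 46 mm wide stands 23 mm further out. This point is the block's centre; z points from base to handle. It starts lying in the case along case x, handle towards the hinge, own y level (52 mm wide from above, 46 mm high). Upright on the board the point is 70 mm up.
- board_top (a point): Centre of the top of the fixed round wooden board, 164 mm in diameter, 12 mm thick.
- tin: Bystander: small round tin, 48 mm diameter, 50 mm high, between case and board; origin under its base.
- spatula: Bystander: spatula 200 mm long lying on the counter; origin under its middle.
- jar: Bystander: jar with a red lid, 68 mm diameter, 90 mm high; origin under its base.
- lemons: Bystander: white bowl of lemons, 130 mm diameter, 70 mm high; origin under its base.

How it is judged (in metres and radians):
On the way, in this order (a step that is already met when the one before it is completed fails the run):
1. the lid has been let go and stands open (past 1.4 rad) (value of joint lid above 1.4 rad), for 0.2 s.
2. the grater is lifted out of the case (height (world z) of grater_mid above 0.085 m and value of joint lid above 1.3 rad), for 0.1 s.
At the end, for the whole second after the job is handed in: The lid stands open (over 1.4 rad); the grater stands at rest and released on the board on its base, handle up (within 0.12 rad of upright), its centre within 45 mm of the board's centre (value of joint lid above 1.4 rad and angle between grater_mid's own z axis and vertical below 0.12 rad and horizontal distance between grater_mid and board_top below 0.045 m and height (world z) of grater_mid between 0.064 and 0.076 m and linear speed of grater below 0.02 m/s and angular speed of grater below 0.1 rad/s); the robot touches nothing.
It fails at once if the lid flies open (faster than 3.5 rad/s) (velocity of joint lid above 3.5 rad/s).
It fails at once if the grater falls or is thrown (over 0.6 m/s while not touched by the fingers) (linear speed of grater above 0.6 m/s and contact force between grater and the fingers below 0.05 N).
It fails at once if another loose thing (small tin, spatula, jar, lemon bowl) is pushed more than 30 mm (distance of any of tin, spatula, jar, lemons from where it was at the start of the episode above 0.03 m).
It also fails if it takes over 72 s, if anything falls off the work surface, if the arm or the gripper's body presses on something with over 40 N, if the wrist force passes 120 N, or if a joint passes its speed limit or range.

### The arm

A 6-joint arm with a two-finger parallel gripper is mounted at the origin on the work surface. World frame = base frame: x ahead of the robot, y to its left, z up, the work surface at z = 0. Lengths are in m, angles in degrees, forces in N, time in s.
With the tool pointing down it reaches from about 0.3 to 0.75 m from the base axis. Payload 8.5 kg.
Tool frame: the origin (TCP) lies at the very end of the fingers, on their centre line; the grasp point (between the pads) lies 19 mm behind it; z points along the fingers, y is the line along which they close (so a half turn about z gives the same grasp; the last joint's range is limited). The gripper opens to 85 mm and grips with 20 to 120 N. Pads are 22 mm wide; open, the fingers measure 114 mm over their backs; the gripper's body (76 mm by 85 mm) begins 54 mm behind the grasp point. The pads swing forward as they close: fully open they stand 13 mm farther back than shut.
Start: joints at [-88.539, 21.807, 74.336, -0, 83.858, -12.336], TCP at [0.131, -0.534, 0.231] pointing down, gripper open.
Joint ranges: [-178.18, 178.18], [-50.72, 133.34], [12.68, 142.11], [-81.47, 261.47], [9.98, 163.14], [-165.26, 165.26]. Speed limits (degrees/s): [136.94, 136.94, 180, 180, 180, 180].

### API

Orientations are given as a 3x3 rotation matrix whose columns are the frame's x, y, z axes.
In Python, from rig import observe, cams, ticket gives the robot as it stands.
- The arm moves only by the tool move_arm, never from a script. Its arguments are lists of equal length, an entry for each row: "jaw": the finger opening in cm, from 0 to 8.54; "dp": the shift along the tool's x, y, z in cm, a list of three; "turn": the turn, a rotation vector about the tool's x, y, z in rad, a list of three. In form: {"jaw": [jaw, ...], "dp": [[tx, ty, tz], ...], "turn": [[wx, wy, wz], ...]}. A call has 1 to 12 rows; each row shifts and turns the commanded pose from where the row before left it, along the tool's axes as they then stand; what a row does not reach is not made up. A row lasts 1/12 s, in which the tool goes at most 41.7 mm and 7.16 degrees, less where a joint would pass 70% of its speed; a pose out of reach is approached as far as the arm can. A call is refused whole if a number of a shift passes 4.17 or a number of a turn 0.125, either way. A call with a gripper value outside its range is refused whole. The fingers move at their own pace and stop on an object; "force" is the grip in N (left out, the last holds). Time passes only in rows, so rows that do not move let the fingers close. It gives the time, the measured TCP pose, the force, the opening and the grip force at its end, in the units of the state.
- observe(): the state, without advancing time (a new reading comes with each control period).
- cams.get_image(name): name is "scene" or "top" or "wrist"; returns (picture, depth): 384x512x3 uint8, red, green, blue; 384x512 float32, m along the optical axis (not along the pixel's ray), 0 where there is no reading.
- cams.calibration(name): a dict with "vertical_fov" (degrees; the focal length in pixels is half the picture's height over the tangent of half this angle, whatever the lens; pixels are square), "cx", "cy" (the principal point, pixels), "view" (4x4, takes a point from world to camera coordinates); the wrist camera has in their place "tool_from_camera" (4x4, takes a point from camera to tool coordinates, whose origin is the TCP and whose axes are the flange's). Camera axes: x right, y up, looking along -z (the intrinsics and any distortion apply to the point x, -y, -z); pixel columns grow to the right and rows downward; lengths in m; the calibration is good to about 2 mm. A picture is of the moment at which its call begins: read the wrist's pose just before it. calibration takes no time and is no camera call.
- ticket.close_job(): hands the job in; it is judged then, once.
Trained networks look in the newest picture that a camera, given by its name, has taken for a name from the list of things; names that differ only in an ending like _2 or _b are one class to them, and where a whole thing is asked for, a point or a joint stands for the part that bears it (a point fixed in the world has none). Each returns a list of dicts, best first, with "p" (0 to 1); they miss things now and then, are a little off and sometimes report something else, mostly with a low value. They report only what shows in the picture. A call takes as long as a camera call.
- cams.spot_in(camera, query): "box" ([centre column, centre row, width, height] as shares, 0 to 1, of the picture: columns of its width, rows of its height, round what is visible of it).
- cams.outline_of(camera, query): "mask" (384x512 bool, what is visible of it) and "box" ([centre column, centre row, width, height] as shares, 0 to 1, of the picture: columns of its width, rows of its height, round what is visible of it).
- cams.mark_of(camera, query): "location" ([column, row] as shares, 0 to 1, of the picture: columns of its width, rows of its height: a listed point, or the origin of a listed thing).
The state is a dict: "time_s": time; "q": joint angles; "qvel": joint speeds; "joint_efforts": joint torques, N m; "position": TCP position; "tool_rot": TCP orientation; "ft_force": force on the tool from outside, world axes, zero at the start; "wrist_torque": the same for the moment, N m; "grip_width": finger opening in m; "gripper_force": force on a finger pad.
Only numpy, scipy, OpenCV 4.12 (cv2) and the standard library are available. Lean on these libraries where they do the work, as an engineer would, in place of code of your own. Each camera call takes 0.05 s, during which the arm holds its last target. There are 200 camera calls.

## Working session

There is one attempt and no reset: what is moved stays moved. The work goes in short steps, Python scripts to look and compute and a tool call to move; the robot and the scene stay as the last step left them, time stands still between calls to the robot, and variables do not carry over. Pictures are saved under pics/ and viewed, at most 10 in all, crops included, and the job is handed in when it is done.

Besides the shell and the picture viewer there is one more tool, called after ">>>" as name(argument=value, ...), one argument or row to a line, values as JSON. move_arm: Moves the arm, as the interface text tells. Its arguments: {"type":"object","properties":{"jaw":{"type":"array","items":{"type":"number"}},"dp":{"type":"array","items":{"type":"array","items":{"type":"number"}}},"turn":{"type":"array","items":{"type":"array","items":{"type":"number"}}},"force":{"type":"number"}},"required":["jaw","dp","turn"]}

```bash
ls; mkdir -p pics
cat > h.py <<'E'
import numpy as np, cv2
from rig import observe, cams, ticket
def K(n):
    c=cams.calibration(n); f=192/np.tan(np.radians(c["vertical_fov"])/2); return f,c
def pts(n,uv,d,st=None):
    f,c=K(n); uv=np.atleast_2d(uv); d=np.ravel(d)
    x=(uv[:,0]-c["cx"])/f*d; y=-(uv[:,1]-c["cy"])/f*d
    P=np.c_[x,y,-d,np.ones(len(d))]
    if n=="wrist":
        T=np.eye(4); T[:3,:3]=st["tool_rot"]; T[:3,3]=st["position"]
        M=T@np.array(c["tool_from_camera"])
    else: M=np.linalg.inv(np.array(c["view"]))
    return (P@M.T)[:,:3]
def save(n,name):
    im,d=cams.get_image(n); cv2.imwrite("pics/"+name,cv2.cvtColor(im,cv2.COLOR_RGB2BGR)); return im,d
E
python3 - <<'E'
from h import *
np.set_printoptions(precision=4,suppress=True)
s=observe(); print(s["position"],s["tool_rot"],s["time_s"])
ims=[]
for n in("scene","top"):
    im,d=save(n,n+"0.png"); ims.append(im)
    c=cams.calibration(n); print(n,c)
    for q in("case","catch_top","lid_hinge","grater_mid","board_top","tin","spatula","jar","lemons"):
        for r in cams.mark_of(n,q)[:1]:
            uv=np.array(r["location"])*[512,384]; u,v=np.clip(uv.astype(int),0,[511,383])
            print(n,q,round(r["p"],2),uv.round(1),pts(n,uv,d[v,u])[0])
cv2.imwrite("pics/a.png",cv2.cvtColor(np.vstack([cv2.resize(i,(400,300)) for i in ims]),cv2.COLOR_RGB2BGR))
E
```

```text
pics
[ 0.1311 -0.5338  0.2307] [[ 0.9711  0.2385 -0.0001]
 [ 0.2385 -0.9711  0.0014]
 [ 0.0003 -0.0014 -1.    ]] 0.0
scene {'vertical_fov': 55.66176196348372, 'cx': 251.56962966992566, 'cy': 198.1482031144749, 'view': array([[-0.3394,  0.9406, -0.0039,  0.1603],
       [-0.5315, -0.1883,  0.8259,  0.2156],
       [ 0.7761,  0.2824,  0.5638, -1.5008],
       [ 0.    ,  0.    ,  0.    ,  1.    ]])}
scene case 0.55 [191.  219.2] [ 0.6547 -0.1085  0.0665]
scene catch_top 0.68 [383.8 227.3] [0.4732 0.3886 0.0347]
scene lid_hinge 0.83 [174.4 216.2] [ 0.658  -0.1577  0.0666]
scene board_top 0.65 [290.  236.6] [0.5702 0.1489 0.0106]
scene tin 0.86 [223.7 246. ] [ 0.6841 -0.0013  0.0268]
scene spatula 0.91 [163.9 180.1] [ 0.4111 -0.3502  0.0006]
scene jar 0.94 [381.7 226. ] [0.4655 0.3831 0.032 ]
scene lemons 0.78 [402.1 261.1] [0.6181 0.4348 0.0541]
top {'vertical_fov': 54.45142451785785, 'cx': 258.45968025919484, 'cy': 186.21835155050536, 'view': array([[-0.0169, -0.9996, -0.0211,  0.0393],
       [ 0.9938, -0.0191,  0.1097, -0.5136],
       [-0.1101, -0.0191,  0.9937, -1.1041],
       [ 0.    ,  0.    ,  0.    ,  1.    ]])}
top case 0.68 [316.3 167.6] [ 0.5612 -0.1414  0.0698]
top catch_top 0.49 [326.3 200.6] [ 0.4629 -0.1646  0.0844]
top lid_hinge 0.75 [317.8 134.8] [ 0.6604 -0.1497  0.0656]
top grater_mid 0.61 [271.4 140.5] [ 0.6495 -0.0119  0.0511]
top board_top 0.59 [221.  166.3] [0.5804 0.1455 0.0127]
top tin 0.75 [271.3 138.4] [ 0.657  -0.0118  0.0473]
top spatula 0.62 [392.  226.5] [ 0.3858 -0.3764 -0.0039]
top jar 0.98 [143.  214.8] [0.4316 0.3627 0.0846]
top lemons 0.74 [127.2 173.1] [0.557  0.4188 0.0646]
```

View pics/a.png

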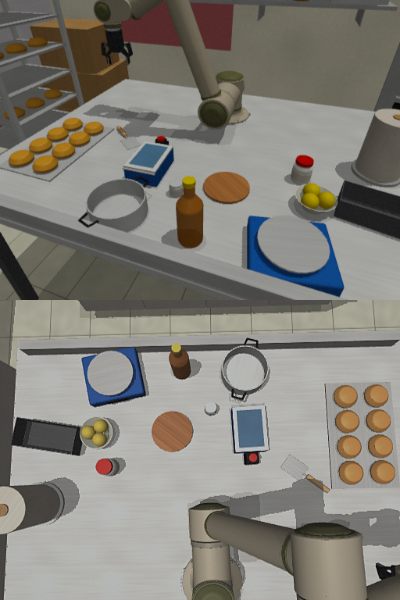

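The pictures show the blue case with its white-rimmed lid at top-view (316,167) and the red button at (326,200). The board is at (221,166) and the tin at (271,138) lies between them. I'll refine these from depth.

Run:
```python
from h import *
np.set_printoptions(precision=4,suppress=True)
im,d=cams.get_image("top")
v,u=np.mgrid[:384,:512]; P=pts("top",np.c_[u.ravel(),v.ravel()],d.ravel()).reshape(384,512,3)
X,Y,Z=P[...,0],P[...,1],P[...,2]
roi=(X>.47)&(X<.7)&(Y>-.27)&(Y<-.06)
m=roi&(Z>.055)&(Z<.085)
n,l,st,_=cv2.connectedComponentsWithStats(m.astype(np.uint8)); k=1+np.argmax(st[1:,4]); m=l==k
print("lid n",m.sum(),"z",np.percentile(Z[m],[5,50,95]))
r=cv2.minAreaRect((P[m][:,:2]*1000).astype(np.float32)); print(r)
h=im.astype(int)
red=(h[...,0]>130)&(h[...,1]<70)&(h[...,2]<70)&(X>.4)&(X<.52)&(Y>-.25)&(Y<-.08)
print("red",red.sum(),P[red].mean(0),np.percentile(Z[red],[5,50,95]),np.ptp(P[red],axis=0))
for q in("board_top","tin","lemons","jar","case"):
    o=cams.outline_of("top",q)
    for e in o[:1]:
        M=e["mask"]&(d>0); p=P[M]; rr=cv2.minAreaRect((p[:,:2]*1000).astype(np.float32)); print(q,round(e["p"],2),M.sum(),rr,np.percentile(p[:,2],[5,50,95]))
print("counter z", np.median(Z[(X>.4)&(X<.6)&(Y>-.03)&(Y<.03)]))
# tool camera
print(cams.calibration("wrist"))
```

```text
lid n 2640 z [0.0651 0.0703 0.0739]
((567.6112060546875, -152.6992950439453), (195.28321838378906, 125.0544204711914), 2.362732172012329)
red 84 [ 0.4607 -0.1572  0.0824] [0.0795 0.0825 0.085 ] [0.0264 0.0264 0.0082]
board_top 0.76 2167 ((576.2284545898438, 150.6607208251953), (163.8722381591797, 161.035888671875), 46.542442321777344) [0.0076 0.0116 0.0153]
tin 0.58 196 ((657.453857421875, -5.563602447509766), (43.418704986572266, 42.46250534057617), 41.53270721435547) [0.0266 0.0487 0.0521]
lemons 0.89 1371 ((571.79345703125, 441.29107666015625), (127.89488983154297, 125.10657501220703), 64.7560043334961) [0.0166 0.0488 0.068 ]
jar 0.73 588 ((433.610595703125, 402.97747802734375), (67.2289810180664, 92.07560729980469), 14.706595420837402) [0.0104 0.0874 0.0926]
case 0.76 3029 ((559.5428466796875, -151.91647338867188), (245.6551513671875, 126.64399719238281), 2.138493776321411) [0.0432 0.0702 0.0746]
counter z -0.00047151033056824776
{'vertical_fov': 71.08469549501442, 'cx': 256.5051527770985, 'cy': 193.13122145906192, 'tool_from_camera': array([[ 0.0002,  0.9556,  0.2947,  0.0746],
       [ 1.    , -0.0004,  0.0005, -0.0005],
       [ 0.0006,  0.2947, -0.9556, -0.1432],
       [ 0.    ,  0.    ,  0.    ,  1.    ]])}
```

>>> move_arm(
  jaw=[5,5,5,5,5,5,5,5,5,5,5,5],
  dp=[
    [3.15,-2,0],
    [3.15,-2,0],
    [3.15,-2,0],
    [3.15,-2,0],
    [3.15,-2,0],
    [3.15,-2,0],
    [3.15,-2,0],
    [3.15,-2,0],
    [3.15,-2,0],
    [3.15,-2,0],
    [3.15,-2,0],
    [3.15,-2,0],
  ],
  turn=[
    [0,0,0],
    [0,0,0],
    [0,0,0],
    [0,0,0],
    [0,0,0],
    [0,0,0],
    [0,0,0],
    [0,0,0],
    [0,0,0],
    [0,0,0],
    [0,0,0],
    [0,0,0],
  ],
  force=40,
)

```text
time_s: 2.3
position: [0.4421, -0.2093, 0.2315]
tool_rot: [[0.971, 0.238, 0.0], [0.238, -0.971, -0.0], [0.0, 0.0, -1.0]]
ft_force: [0.7, -0.5, 0.2]
grip_width: 0.0497
gripper_force: 0.0
```

>>> move_arm(
  jaw=[5,5,5,5,5,5,5,5,5,5,5,5],
  dp=[
    [3.15,-2,0],
    [3.15,-2,0],
    [0,0,0],
    [0,0,0],
    [0,0,0],
    [0,0,0],
    [0,0,0],
    [0,0,0],
    [0,0,0],
    [0,0,0],
    [0,0,0],
    [0,0,0],
  ],
  turn=[
    [0,0,-0.114],
    [0,0,-0.114],
    [0,0,-0.114],
    [0,0,-0.114],
    [0,0,-0.114],
    [0,0,-0.114],
    [0,0,-0.114],
    [0,0,-0.114],
    [0,0,-0.114],
    [0,0,-0.114],
    [0,0,-0.114],
    [0,0,-0.114],
  ],
)

```text
time_s: 3.3
position: [0.4894, -0.1543, 0.2313]
tool_rot: [[-0.044, 0.999, 0.0], [0.999, 0.044, 0.0], [0.0, 0.0, -1.0]]
ft_force: [-0.2, -0.3, -0.0]
grip_width: 0.0499
gripper_force: 0.0
```

```bash
cat >> h.py <<'E'
np.set_printoptions(precision=4,suppress=True)
def cloud(n,st=None):
    im,d=cams.get_image(n); v,u=np.mgrid[:384,:512]
    return im,d,pts(n,np.c_[u.ravel(),v.ravel()],d.ravel(),st).reshape(384,512,3)
E
python3 - <<'E'
from h import *
s=observe(); im,d,P=cloud("wrist",s)
cv2.imwrite("pics/w1.png",cv2.cvtColor(im,cv2.COLOR_RGB2BGR))
print(s["q"])
h=im.astype(int)
red=(h[...,0]>120)&(h[...,1]<60)&(h[...,2]<60)&(P[...,0]<.52)&(P[...,2]>.06)
p=P[red]; print("red",len(p),p.mean(0),np.ptp(p,axis=0)); 
t=p[p[:,2]>np.median(p[:,2])-.003]; print(cv2.minEnclosingCircle((t[:,:2]*1000).astype(np.float32)),np.median(t[:,2]))
m=(abs(P[...,2]-.0705)<.006)&(P[...,0]>.47)&(P[...,0]<.69)&(abs(P[...,1]+.15)<.1)
n,l,stt,_=cv2.connectedComponentsWithStats(m.astype(np.uint8)); m=l==1+np.argmax(stt[1:,4])
print(m.sum(),np.median(P[m][:,2]),cv2.minAreaRect((P[m][:,:2]*1000).astype(np.float32)))
for q in("catch_top","lid_hinge"):
    for r in cams.mark_of("wrist",q)[:1]:
        uv=np.array(r["location"])*[512,384];u,v=uv.astype(int); print(q,r["p"],uv,P[v,u])
E
```

```text
[-30.7321  18.1035  80.0595   0.001   81.8356 -33.2323]
red 213 [ 0.4614 -0.1507  0.084 ] [0.0282 0.0166 0.0041]
((459.67388916015625, -156.44534301757812), 14.40182113647461) 0.08402560113718621
15490 0.07162503564756051 ((574.6036376953125, -153.2232666015625), (178.19973754882812, 124.1994857788086), 2.644822835922241)
catch_top 0.83 [226.4064 185.3952] [ 0.4548 -0.16    0.0843]
lid_hinge 0.57 [398.2848 179.712 ] [ 0.6534 -0.1478  0.0702]
```

View pics/w1.png

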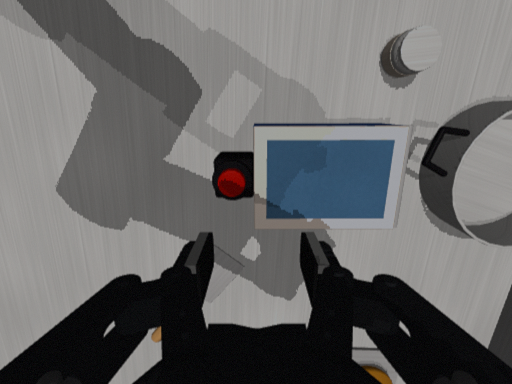

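>>> move_arm(
  jaw=[5,5,5,5,5,5,5],
  dp=[
    [-0.15,0.42,2.5],
    [0,0,2.5],
    [0,0,2.5],
    [0,0,2.5],
    [0,0,2.5],
    [0,0,0],
    [0,0,0],
  ],
  turn=[
    [0,0,0],
    [0,0,0],
    [0,0,0],
    [0,0,0],
    [0,0,0],
    [0.1,0,0],
    [0,0,0],
  ],
)

```text
time_s: 4.03
position: [0.494, -0.1556, 0.105]
tool_rot: [[-0.035, 0.994, -0.105], [0.999, 0.035, -0.003], [0.001, -0.105, -0.994]]
ft_force: [1.0, -0.5, 0.4]
grip_width: 0.0504
gripper_force: 0.0
```

Run:
```python
from h import *
s=observe(); im,d,P=cloud("wrist",s)
cv2.imwrite("pics/w2.png",cv2.cvtColor(im,cv2.COLOR_RGB2BGR))
print(s["position"],s["ft_force"])
h=im.astype(int)
# finger points: dark pixels near tool
T=(P-np.array(s["position"]))@np.array(s["tool_rot"])
for sg in(-1,1):
    m=(d>0)&(abs(T[...,0])<.02)&(T[...,1]*sg>.015)&(T[...,1]*sg<.06)&(T[...,2]>-.06)&(T[...,2]<.004)
    p=T[m]; 
    if len(p): print(sg,len(p),p[:,2].max(),np.percentile(p[:,2],[90,99]),p[p[:,2]>p[:,2].max()-.006].mean(0))
```

```text
[ 0.494  -0.1556  0.105 ] [ 0.9728 -0.5136  0.4344]
-1 4350 -0.0032522818060631616 [-0.0209 -0.0079] [ 0.0027 -0.0263 -0.007 ]
1 4405 -0.00371802417694418 [-0.021  -0.0081] [ 0.0026  0.025  -0.0073]
```

View pics/w2.png

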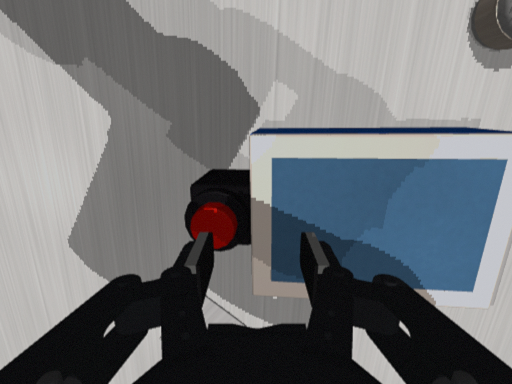

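>>> move_arm(
  jaw=[5,5,5,5],
  dp=[
    [0,0,0],
    [-0.05,0.08,1.2],
    [-0.05,0.08,1.2],
    [0,0,0],
  ],
  turn=[
    [-0.035,0,0],
    [0,0,0],
    [0,0,0],
    [0,0,0],
  ],
)

```text
time_s: 4.42
position: [0.4933, -0.1564, 0.0816]
tool_rot: [[-0.036, 0.997, -0.064], [0.999, 0.036, -0.002], [0.001, -0.064, -0.998]]
ft_force: [-0.3, 0.7, -0.2]
grip_width: 0.0498
gripper_force: 0.0
```

>>> move_arm(
  jaw=[5,5],
  dp=[
    [0,0,0.15],
    [0,0,0],
  ],
  turn=[
    [0,0,0],
    [0,0,0],
  ],
)

```text
time_s: 4.58
position: [0.494, -0.1568, 0.0816]
tool_rot: [[-0.037, 0.997, -0.063], [0.999, 0.037, -0.003], [-0.001, -0.063, -0.998]]
ft_force: [0.6, -0.4, 1.1]
grip_width: 0.0499
gripper_force: 0.0
```

>>> move_arm(
  jaw=[5,5],
  dp=[
    [0,0.01,0.15],
    [0,0,0],
  ],
  turn=[
    [0,0,0],
    [0,0,0],
  ],
)

```text
time_s: 4.75
position: [0.4939, -0.1567, 0.0797]
tool_rot: [[-0.038, 0.997, -0.064], [0.999, 0.038, -0.003], [-0.001, -0.064, -0.998]]
ft_force: [-0.2, 0.2, -0.5]
grip_width: 0.0499
gripper_force: 0.0
```

>>> move_arm(
  jaw=[5,5],
  dp=[
    [0,0.02,0.3],
    [0,0,0],
  ],
  turn=[
    [0,0,0],
    [0,0,0],
  ],
)

```text
time_s: 4.92
position: [0.494, -0.1567, 0.0763]
tool_rot: [[-0.038, 0.997, -0.064], [0.999, 0.038, -0.003], [-0.001, -0.064, -0.998]]
ft_force: [0.9, -0.2, 2.2]
grip_width: 0.0497
gripper_force: 1.2
```

>>> move_arm(
  jaw=[5,5,5],
  dp=[
    [0,0.01,0.2],
    [0,0,0],
    [0,0,0],
  ],
  turn=[
    [0,0,0],
    [0,0,0],
    [0,0,0],
  ],
)

```text
time_s: 5.17
position: [0.494, -0.1567, 0.0745]
tool_rot: [[-0.038, 0.997, -0.064], [0.999, 0.038, -0.003], [-0.0, -0.064, -0.998]]
ft_force: [2.1, -0.6, 3.5]
grip_width: 0.0501
gripper_force: 2.2
```

Run:
```python
from h import *
for i in range(4):
    s=observe(); im,d,P=cloud("wrist",s); print(s["ft_force"],s["wrist_torque"],s["position"])
cv2.imwrite("pics/w3.png",cv2.cvtColor(im,cv2.COLOR_RGB2BGR))
X,Y,Z=P[...,0],P[...,1],P[...,2]
for a in np.arange(.5,.66,.02):
    m=(abs(X-a)<.006)&(Y>-.14)&(Y<-.1)&(Z>.05)&(Z<.12); print(round(a,2),m.sum(),np.median(Z[m]))
```

```text
[ 2.0785 -0.5593  3.5078] [ 0.0071 -0.1456  0.0135] [ 0.494  -0.1567  0.0745]
[1.3154 0.7592 4.9608] [-0.0118 -0.1517  0.0698] [ 0.494  -0.1568  0.0745]
[ 0.2845 -0.5563  3.9627] [-0.0576 -0.1982  0.0191] [ 0.494  -0.1568  0.0745]
[ 2.5968 -0.6477  3.8911] [-0.0417 -0.1817 -0.0125] [ 0.494  -0.1567  0.0745]
0.5 1589 0.0773124809491072
0.52 1612 0.07674631812175983
0.54 1609 0.07598193713822227
0.56 1618 0.0752162284261482
0.58 1629 0.07443289071175521
0.6 1640 0.07368531313150865
0.62 1556 0.07290185259944419
0.64 0 nan
0.66 0 nan
  return _methods._mean(a, axis=axis, dtype=dtype,
  ret = ret.dtype.type(ret / rcount)
```

The lid has been let go and rests on the finger at about 0.037 rad. Next I work out the leading arc.

Run:
```python
from h import *
R=np.array(observe()["tool_rot"]); r=.139; c=np.array([np.cos(.044),np.sin(.044),0])
f=lambda t: (-r*np.cos(t)+.008*np.sin(t))*c+np.array([0,0,r*np.sin(t)+.008*np.cos(t)])
th=np.linspace(.037,1.75,25)
for a,b in zip(th,th[1:]): print(round(b,2),(R.T@(f(b)-f(a))*100).round(2).tolist())
```

```text
0.11 [0.0, 0.07, -0.99]
0.18 [0.0, 0.14, -0.98]
0.25 [0.0, 0.21, -0.97]
0.32 [0.0, 0.27, -0.95]
0.39 [0.0, 0.34, -0.93]
0.47 [0.0, 0.41, -0.91]
0.54 [0.0, 0.47, -0.87]
0.61 [0.0, 0.53, -0.84]
0.68 [0.0, 0.59, -0.8]
0.75 [0.0, 0.65, -0.75]
0.82 [0.0, 0.7, -0.71]
0.89 [0.0, 0.75, -0.65]
0.96 [0.0, 0.79, -0.6]
1.04 [0.0, 0.83, -0.54]
1.11 [0.01, 0.87, -0.48]
1.18 [0.01, 0.9, -0.42]
1.25 [0.01, 0.93, -0.35]
1.32 [0.01, 0.95, -0.29]
1.39 [0.01, 0.97, -0.22]
1.46 [0.01, 0.98, -0.15]
1.54 [0.01, 0.99, -0.08]
1.61 [0.01, 0.99, -0.01]
1.68 [0.01, 0.99, 0.07]
1.75 [0.01, 0.98, 0.14]
```

>>> move_arm(
  jaw=[5,5,5,5,5,5,5,5,5,5,5,5],
  dp=[
    [0,0.07,-1],
    [0,0.14,-1],
    [0,0.2,-1],
    [0,0.27,-0.95],
    [0,0.34,-0.93],
    [0,0.41,-0.9],
    [0,0.47,-0.87],
    [0,0.53,-0.84],
    [0,0.59,-0.8],
    [0,0.65,-0.75],
    [0,0.7,-0.7],
    [0,0.75,-0.65],
  ],
  turn=[
    [0,0,0],
    [0,0,0],
    [0,0,0],
    [0,0,0],
    [0,0,0],
    [0,0,0],
    [0,0,0],
    [0,0,0],
    [0,0,0],
    [0,0,0],
    [0,0,0],
    [0,0,0],
  ],
)

```text
time_s: 6.37
position: [0.5512, -0.1541, 0.1743]
tool_rot: [[-0.038, 0.997, -0.067], [0.999, 0.038, -0.002], [0.001, -0.067, -0.998]]
ft_force: [-0.3, 0.3, -0.2]
grip_width: 0.05
gripper_force: 0.0
```

Run:
```python
from h import *
s=observe(); im,d=save("scene","s1.png")
print(s["ft_force"],s["position"])
cv2.imwrite("pics/s1c.png",cv2.resize(cv2.cvtColor(im,cv2.COLOR_RGB2BGR)[90:290,80:340],None,fx=2.5,fy=2.5))
```

```text
[-0.3156  0.2882 -0.1934] [ 0.5512 -0.1541  0.1743]
```

View pics/s1c.png

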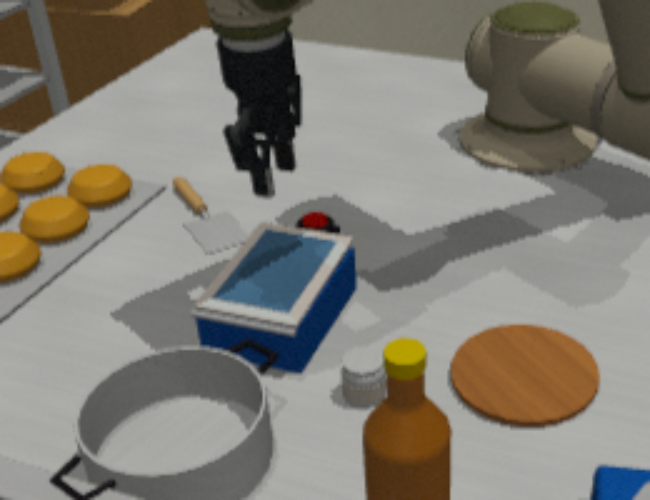

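The picture shows the lid shut again at crop (270,265), with the hand above it, so the catch re-engaged as the button came back. I'll check the lid, then press again and raise the lid finger by tilting while the button stays down.

Run:
```python
from h import *
s=observe(); im,d,P=cloud("wrist",s)
X,Y,Z=P[...,0],P[...,1],P[...,2]
for a in np.arange(.5,.66,.03):
    m=(abs(X-a)<.006)&(Y>-.2)&(Y<-.1)&(Z>.05)&(Z<.12); print(round(a,2),m.sum(),np.median(Z[m]) if m.any() else 0)
```

```text
0.5 1266 0.07857826227989995
0.53 1307 0.07755553692835718
0.56 1314 0.07613645072068519
0.59 1281 0.07476938001942499
0.62 1325 0.073393171740855
0.65 1273 0.07145890945362077
```

>>> move_arm(
  jaw=[5,5,5,5,5,5,5],
  dp=[
    [0,-1.7,1.5],
    [0,-1.7,1.5],
    [0,-1.6,1.5],
    [0,0,2],
    [0,0,2],
    [0,0,1.2],
    [0,0,0],
  ],
  turn=[
    [0,0,0],
    [0,0,0],
    [0,0,0],
    [0,0,0],
    [0,0,0],
    [0,0,0],
    [0,0,0],
  ],
)

```text
time_s: 7.05
position: [0.493, -0.1557, 0.0783]
tool_rot: [[-0.038, 0.997, -0.071], [0.999, 0.038, 0.001], [0.003, -0.071, -0.997]]
ft_force: [-0.1, -0.3, 0.1]
grip_width: 0.0497
gripper_force: 0.0
```

Run:
```python
from h import *
s=observe()
for n in("wrist","top"):
    im,d,P=cloud(n,s); X,Y,Z=P[...,0],P[...,1],P[...,2]
    for nm,m in(("lid",(X>.5)&(X<.65)&(Y>-.2)&(Y<-.1)&(Z>.055)&(Z<.1)),("ctr",(X>.4)&(X<.65)&(Y>-.07)&(Y<.06)&(abs(Z)<.012))):
        p=P[m]; 
        if len(p)<50: print(n,nm,len(p)); continue
        c=np.linalg.lstsq(np.c_[p[:,0]-.57,p[:,1]+.15,np.ones(len(p))],p[:,2],rcond=None)[0]; print(n,nm,len(p),c)
print(s["ft_force"])
```

```text
wrist lid 33031 [-0.053  -0.0085  0.0758]
wrist ctr 34271 [0.0006 0.0037 0.0004]
top lid 480 [-0.0373  0.0062  0.0739]
top ctr 3264 [ 0.0002  0.0015 -0.0007]
[-0.0661 -0.2912  0.0668]
```

The lid is really held at about 0.05 rad, most likely by its tab caught on the returned button. I'll press again and then tilt about the pressing finger.

>>> move_arm(
  jaw=[5,5,5],
  dp=[
    [0,0,0.3],
    [0,0,0.2],
    [0,0,0],
  ],
  turn=[
    [0,0,0],
    [0,0,0],
    [0,0,0],
  ],
)

```text
time_s: 7.4
position: [0.495, -0.1565, 0.0762]
tool_rot: [[-0.038, 0.997, -0.065], [0.999, 0.038, -0.003], [-0.0, -0.065, -0.998]]
ft_force: [-0.3, -0.6, -0.8]
grip_width: 0.0499
gripper_force: 0.0
```

>>> move_arm(
  jaw=[5,5,5,5,5],
  dp=[
    [0,0.02,-0.15],
    [0,0.02,-0.15],
    [0,0.02,-0.15],
    [0,0.02,-0.15],
    [0,0,0],
  ],
  turn=[
    [-0.05,0,0],
    [-0.05,0,0],
    [-0.05,0,0],
    [-0.05,0,0],
    [0,0,0],
  ],
)

```text
time_s: 7.82
position: [0.4949, -0.1564, 0.0826]
tool_rot: [[-0.037, 0.99, 0.136], [0.999, 0.037, 0.005], [0.0, 0.136, -0.991]]
ft_force: [-0.5, 0.4, 0.2]
grip_width: 0.0499
gripper_force: 0.0
```

```bash
cat > lid.py <<'E'
from h import *
s=observe(); im,d,P=cloud("wrist",s); X,Y,Z=P[...,0],P[...,1],P[...,2]
print(s["ft_force"],s["wrist_torque"],s["position"],s["tool_rot"][:,2])
for a in np.arange(.48,.66,.03):
    m=(abs(X-a)<.006)&(Y>-.14)&(Y<-.1)&(Z>.05)&(Z<.25); print(round(a,2),m.sum(),np.median(Z[m]) if m.any() else 0)
E
python3 lid.py
```

```text
[-0.4823  0.3611  0.1553] [-0.0226  0.0847  0.0477] [ 0.4949 -0.1564  0.0826] [ 0.136   0.0052 -0.9907]
0.48 726 0.06285627595469412
0.51 2584 0.07919093945961653
0.54 1224 0.0768038255266404
0.57 1113 0.07542016893621281
0.6 992 0.07405986328736278
0.63 903 0.07273595388647078
0.66 56 0.07056496258352248
```

>>> move_arm(
  jaw=[5,5,5,5],
  dp=[
    [0,-0.025,0.2],
    [0,-0.025,0.2],
    [0,0,0.2],
    [0,0,0],
  ],
  turn=[
    [0.068,0,0],
    [0.068,0,0],
    [0,0,0],
    [0,0,0],
  ],
)

```text
time_s: 8.2
position: [0.4969, -0.1569, 0.0761]
tool_rot: [[-0.039, 0.999, 0.002], [0.999, 0.039, -0.001], [-0.001, 0.002, -1.0]]
ft_force: [3.2, -0.5, 3.5]
grip_width: 0.0499
gripper_force: 2.3
```

>>> move_arm(
  jaw=[5,5,5],
  dp=[
    [0,0,0.3],
    [0,0,0],
    [0,0,0],
  ],
  turn=[
    [0,0,0],
    [0,0,0],
    [0,0,0],
  ],
)

```text
time_s: 8.45
position: [0.4967, -0.1569, 0.0739]
tool_rot: [[-0.038, 0.999, 0.004], [0.999, 0.038, -0.001], [-0.001, 0.004, -1.0]]
ft_force: [3.9, 1.2, 6.8]
grip_width: 0.0498
gripper_force: 2.7
```

```bash
cat >> lid.py <<'E'
h=im.astype(int)
red=(h[...,0]>100)&(h[...,1]<60)&(h[...,2]<60)&(X<.52)&(Z>.04)
print("red",red.sum(),P[red].mean(0) if red.any() else 0, np.percentile(P[red][:,2],[10,50,90]) if red.any() else 0)
cv2.imwrite("pics/w4.png",cv2.cvtColor(im,cv2.COLOR_RGB2BGR))
E
python3 lid.py
```

```text
[3.8539 1.2258 6.8323] [ 0.0244 -0.6392  0.021 ] [ 0.4967 -0.1569  0.0739] [ 0.0037 -0.0012 -1.    ]
0.48 2555 0.16801453027436358
0.51 4382 0.15781320456135417
0.54 1548 0.07714911186908335
0.57 1492 0.07569314497877243
0.6 1433 0.07425646798956836
0.63 1308 0.07284129616952692
0.66 0 0
red 418 [ 0.4599 -0.1503  0.0774] [0.0765 0.0774 0.0782]
```

View pics/w4.png

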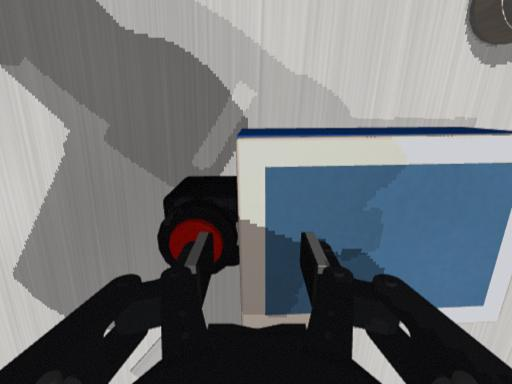

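>>> move_arm(
  jaw=[5,5,5,5],
  dp=[
    [0,0.02,-0.15],
    [0,0.02,-0.15],
    [0,0.02,-0.15],
    [0,0,0],
  ],
  turn=[
    [-0.05,0,0],
    [-0.05,0,0],
    [-0.05,0,0],
    [0,0,0],
  ],
)

```text
time_s: 8.83
position: [0.4961, -0.1568, 0.0787]
tool_rot: [[-0.037, 0.987, 0.155], [0.999, 0.036, 0.004], [-0.001, 0.155, -0.988]]
ft_force: [4.3, 1.1, 5.3]
grip_width: 0.0498
gripper_force: 2.7
```

```bash
python3 lid.py
```

```text
[4.3497 1.1085 5.2926] [ 0.2791 -0.5424  0.0437] [ 0.4961 -0.1568  0.0787] [ 0.1547  0.0042 -0.988 ]
0.48 871 0.06252490733068855
0.51 2677 0.08845406424566524
0.54 1334 0.08428841347030554
0.57 1144 0.08102364546760274
0.6 973 0.07770596757633044
0.63 860 0.0743997418498865
0.66 67 0.07080459173566131
red 45 [ 0.4617 -0.1446  0.0768] [0.0759 0.0768 0.0775]
```

Run:
```python
from h import *
from scipy.spatial.transform import Rotation as Ro
s=observe(); R=np.array(s["tool_rot"]); p=np.array(s["position"]); b=np.array([0,.025,-.0035]); r=.138; c=np.array([np.cos(.044),np.sin(.044),0])
f=lambda t: (-r*np.cos(t)+.008*np.sin(t))*c+np.array([0,0,r*np.sin(t)+.008*np.cos(t)])
th=np.linspace(.115,1.75,25); B0=p+R@b
w=np.array([.009,0,0])
for t in th[1:]:
    R2=R@Ro.from_rotvec(w).as_matrix(); p2=B0+f(t)-f(th[0])-R2@b
    print(round(t,2),(R.T@(p2-p)*100).round(2).tolist(),p2.round(3)); R,p=R2,p2
```

```text
0.18 [0.0, 0.33, -0.9] [ 0.498 -0.157  0.088]
0.25 [0.0, 0.38, -0.88] [ 0.501 -0.157  0.097]
0.32 [0.0, 0.43, -0.86] [ 0.504 -0.156  0.106]
0.39 [0.0, 0.48, -0.83] [ 0.507 -0.156  0.115]
0.46 [0.0, 0.53, -0.8] [ 0.512 -0.156  0.124]
0.52 [0.0, 0.57, -0.77] [ 0.516 -0.156  0.132]
0.59 [0.0, 0.61, -0.73] [ 0.522 -0.156  0.14 ]
0.66 [0.0, 0.66, -0.7] [ 0.528 -0.155  0.148]
0.73 [0.0, 0.69, -0.66] [ 0.534 -0.155  0.155]
0.8 [0.0, 0.73, -0.61] [ 0.541 -0.155  0.161]
0.86 [0.0, 0.76, -0.57] [ 0.548 -0.155  0.167]
0.93 [0.0, 0.79, -0.52] [ 0.556 -0.154  0.173]
1.0 [0.01, 0.82, -0.47] [ 0.564 -0.154  0.178]
1.07 [0.01, 0.85, -0.43] [ 0.572 -0.153  0.183]
1.14 [0.01, 0.87, -0.37] [ 0.581 -0.153  0.187]
1.2 [0.01, 0.89, -0.32] [ 0.59  -0.153  0.19 ]
1.27 [0.01, 0.91, -0.27] [ 0.599 -0.152  0.193]
1.34 [0.01, 0.92, -0.21] [ 0.608 -0.152  0.195]
1.41 [0.01, 0.93, -0.16] [ 0.617 -0.151  0.197]
1.48 [0.01, 0.93, -0.1] [ 0.626 -0.151  0.197]
1.55 [0.01, 0.94, -0.05] [ 0.636 -0.151  0.198]
1.61 [0.01, 0.94, 0.01] [ 0.645 -0.15   0.197]
1.68 [0.01, 0.93, 0.06] [ 0.654 -0.15   0.196]
1.75 [0.01, 0.93, 0.12] [ 0.664 -0.149  0.195]
```

>>> move_arm(
  jaw=[5,5,5,5,5,5],
  dp=[
    [0,0.33,-0.9],
    [0,0.38,-0.88],
    [0,0.43,-0.86],
    [0,0.48,-0.83],
    [0,0.53,-0.8],
    [0,0.57,-0.77],
  ],
  turn=[
    [0.009,0,0],
    [0.009,0,0],
    [0.009,0,0],
    [0.009,0,0],
    [0.009,0,0],
    [0.009,0,0],
  ],
)

```text
time_s: 9.38
position: [0.5163, -0.1555, 0.1314]
tool_rot: [[-0.038, 0.995, 0.095], [0.999, 0.038, 0.004], [0.0, 0.095, -0.995]]
ft_force: [0.4, -0.3, 0.6]
grip_width: 0.0501
gripper_force: 0.5
```

```bash
python3 lid.py
```

```text
[ 0.3976 -0.2574  0.6262] [ 0.0131  0.0309 -0.025 ] [ 0.5163 -0.1555  0.1314] [ 0.0952  0.0039 -0.9954]
0.48 1542 0.20716186700367956
0.51 1857 0.15198857775089586
0.54 1602 0.13818408677686728
0.57 909 0.12083221056626964
0.6 642 0.10397568758971303
0.63 484 0.08704354737122669
0.66 124 0.07209957092187291
red 0 0 0
```

>>> move_arm(
  jaw=[5,5,5,5,5,5,5,5,5,5,5,5],
  dp=[
    [0,0.61,-0.73],
    [0,0.66,-0.7],
    [0,0.69,-0.66],
    [0,0.73,-0.61],
    [0,0.76,-0.57],
    [0,0.79,-0.52],
    [0,0.82,-0.47],
    [0,0.85,-0.43],
    [0,0.87,-0.37],
    [0,0.89,-0.32],
    [0,0.91,-0.27],
    [0,0.92,-0.21],
  ],
  turn=[
    [0.009,0,0],
    [0.009,0,0],
    [0.009,0,0],
    [0.009,0,0],
    [0.009,0,0],
    [0.009,0,0],
    [0.009,0,0],
    [0.009,0,0],
    [0.009,0,0],
    [0.009,0,0],
    [0.009,0,0],
    [0.009,0,0],
  ],
)

```text
time_s: 10.43
position: [0.6083, -0.1522, 0.1932]
tool_rot: [[-0.038, 0.999, -0.012], [0.999, 0.038, 0.0], [0.001, -0.012, -1.0]]
ft_force: [1.3, -0.2, 0.9]
grip_width: 0.0498
gripper_force: 0.5
```

>>> move_arm(
  jaw=[5,5,5,5,5,5,5,5],
  dp=[
    [0,0.93,-0.16],
    [0,0.93,-0.1],
    [0,0.94,-0.05],
    [0,0.94,0],
    [0,0.93,0],
    [0,0.93,0],
    [0,0.5,0],
    [0,0,0],
  ],
  turn=[
    [0.009,0,0],
    [0.009,0,0],
    [0.009,0,0],
    [0.009,0,0],
    [0.009,0,0],
    [0.009,0,0],
    [0,0,0],
    [0,0,0],
  ],
)

```text
time_s: 11.1
position: [0.6693, -0.1499, 0.193]
tool_rot: [[-0.039, 0.997, -0.067], [0.999, 0.039, -0.002], [0.001, -0.067, -0.998]]
ft_force: [-0.8, 0.6, 0.7]
grip_width: 0.0504
gripper_force: 0.0
```

Run:
```python
from h import *
s=observe(); im,d=save("scene","s2.png"); print(s["ft_force"],s["position"],s["q"])
cv2.imwrite("pics/s2c.png",cv2.resize(cv2.cvtColor(im,cv2.COLOR_RGB2BGR)[90:290,80:340],None,fx=2,fy=2))
```

```text
[-0.8294  0.645   0.6889] [ 0.6693 -0.1499  0.193 ] [-21.905   39.2744  49.5826  -1.5291  94.6877 -24.1959]
```

View pics/s2c.png

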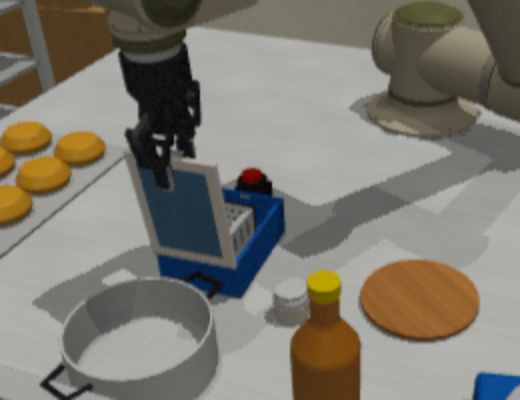

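The picture shows the lid standing open at crop (185,210), with the fingers straddling its top edge. The grater is visible in the case at (240,225). I'll back straight up and move over the case.

>>> move_arm(
  jaw=[5,5,5,5,5,5,5,5],
  dp=[
    [0,-0.1,-1.6],
    [0,-0.13,-2],
    [0,-0.13,-2],
    [0,-0.13,-2],
    [0,-0.13,-2],
    [0,-3.9,0],
    [0,-3.9,0],
    [0,-3.9,0],
  ],
  turn=[
    [0,0,0],
    [0,0,0],
    [0,0,0],
    [0,0,0],
    [-0.067,0,0],
    [0,0,0],
    [0,0,0],
    [0,0,0],
  ],
)

```text
time_s: 11.82
position: [0.5499, -0.154, 0.2902]
tool_rot: [[-0.038, 0.999, 0.001], [0.999, 0.038, -0.0], [-0.0, 0.001, -1.0]]
ft_force: [1.3, -1.0, -0.1]
grip_width: 0.0503
gripper_force: 0.0
```

>>> move_arm(
  jaw=[7.2,7.2,7.2,7.2,7.2,7.2,7.2,7.2,7.2,7.2,7.2,7.2],
  dp=[
    [0,0,0],
    [0,0,0],
    [0,0,0],
    [0,0,0],
    [0,0,0],
    [0,0,0],
    [0,0,0],
    [0,0,0],
    [0,0,0],
    [0,0,0],
    [0,0,0],
    [0,0,0],
  ],
  turn=[
    [0,0,-0.12],
    [0,0,-0.12],
    [0,0,-0.12],
    [0,0,-0.12],
    [0,0,-0.12],
    [0,0,-0.12],
    [0,0,-0.12],
    [0,0,-0.12],
    [0,0,-0.12],
    [0,0,-0.12],
    [0,0,-0.12],
    [0,0,-0.12],
  ],
)

```text
time_s: 12.82
position: [0.5516, -0.1543, 0.2904]
tool_rot: [[-0.996, 0.087, 0.001], [0.087, 0.996, 0.0], [-0.0, 0.0, -1.0]]
ft_force: [-0.0, 0.2, -0.5]
grip_width: 0.072
gripper_force: 0.0
```

>>> move_arm(
  jaw=[7.2,7.2,7.2],
  dp=[
    [0,0,0],
    [0,0,0],
    [0,0,0],
  ],
  turn=[
    [0,0,-0.12],
    [0,0,0],
    [0,0,0],
  ],
)

```text
time_s: 13.07
position: [0.5518, -0.1543, 0.2904]
tool_rot: [[-1.0, -0.023, 0.0], [-0.023, 1.0, 0.0], [-0.0, 0.0, -1.0]]
ft_force: [-0.6, -0.8, 0.3]
grip_width: 0.0719
gripper_force: 0.0
```

Run:
```python
from h import *
s=observe(); im,d,P=cloud("wrist",s); cv2.imwrite("pics/w5.png",cv2.cvtColor(im,cv2.COLOR_RGB2BGR))
print(s["q"],s["position"],s["ft_force"])
for q in("grater_mid",):
    for r in cams.mark_of("wrist",q)[:2]:
        u,v=(np.array(r["location"])*[512,384]).astype(int); print(q,r["p"],u,v,P[v,u])
    for e in cams.outline_of("wrist",q)[:1]:
        M=e["mask"]&(d>0); p=P[M]; print(e["p"],M.sum(),np.percentile(p,[2,50,98],axis=0))
        t=M&(abs(P[...,2]-np.percentile(p[:,2],80))<.006); print(cv2.minAreaRect((P[t][:,:2]*1000).astype(np.float32)),np.median(P[t][:,2]))
```

```text
[ -27.4617   22.2997   63.8352    0.0111   93.8506 -118.8043] [ 0.5518 -0.1543  0.2904] [-0.5544 -0.7671  0.3136]
grater_mid 0.95 253 167 [ 0.5538 -0.1587  0.0534]
0.78 3027 [[ 0.502  -0.1847  0.0308]
 [ 0.5595 -0.1602  0.0526]
 [ 0.6356 -0.1358  0.0545]]
((559.6332397460938, -159.44297790527344), (116.07954406738281, 50.732967376708984), 0.031474556773900986) 0.05269136448136025
```

View pics/w5.png

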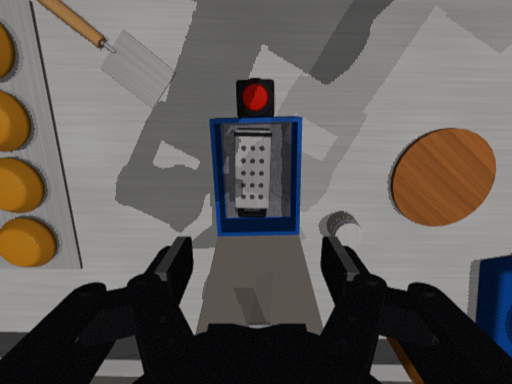

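The grater lies in the case at pixel (253,167), centred at about (0.560,-0.159) with its top at z 0.053. That fits the 116 x 51 mm block.

>>> move_arm(
  jaw=[6.4,6.4,6.4,6.4,6.4,6.4,6.4,6.4],
  dp=[
    [-0.8,-0.32,2],
    [0,0,3.4],
    [0,0,3.4],
    [0,0,3.4],
    [0,0,3.4],
    [0,0,3.4],
    [0,0,1],
    [0,0,0],
  ],
  turn=[
    [0,0,0.023],
    [0,0,0],
    [0,0,0],
    [0,0,0],
    [0,0,0],
    [0,0,0],
    [0,0,0],
    [0,0,0],
  ],
)

```text
time_s: 13.88
position: [0.5594, -0.1569, 0.0882]
tool_rot: [[-1.0, -0.003, -0.005], [-0.003, 1.0, 0.002], [0.005, 0.002, -1.0]]
ft_force: [-0.2, -0.4, 1.0]
grip_width: 0.0641
gripper_force: 0.0
```

>>> move_arm(
  jaw=[6.4,6.4,6.4,6.4,6.4],
  dp=[
    [0,0,1.2],
    [0,0,1.2],
    [0,0,1.2],
    [0,0,1.2],
    [0,0,0],
  ],
  turn=[
    [0,0,0],
    [0,0,0],
    [0,0,0],
    [0,0,0],
    [0,0,0],
  ],
)

```text
time_s: 14.3
position: [0.5607, -0.1575, 0.0427]
tool_rot: [[-1.0, -0.003, 0.0], [-0.003, 1.0, -0.0], [-0.0, -0.0, -1.0]]
ft_force: [-0.5, -0.6, 0.2]
grip_width: 0.0641
gripper_force: 0.0
```

>>> move_arm(
  jaw=[6.4,6.4,6.4,6.4],
  dp=[
    [0,0,0.8],
    [0,0,0.5],
    [0,0,0.4],
    [0,0,0],
  ],
  turn=[
    [0,0,0],
    [0,0,0],
    [0,0,0],
    [0,0,0],
  ],
)

```text
time_s: 14.63
position: [0.5604, -0.1573, 0.0251]
tool_rot: [[-1.0, -0.004, -0.0], [-0.004, 1.0, 0.0], [0.0, 0.0, -1.0]]
ft_force: [0.7, -0.5, 0.3]
grip_width: 0.0639
gripper_force: 0.0
```

>>> move_arm(
  jaw=[4,4,4,4,4,4,4],
  dp=[
    [0,0,0],
    [0,0,0],
    [0,0,0],
    [0,0,0],
    [0,0,0],
    [0,0,0],
    [0,0,0],
  ],
  turn=[
    [0,0,0],
    [0,0,0],
    [0,0,0],
    [0,0,0],
    [0,0,0],
    [0,0,0],
    [0,0,0],
  ],
  force=50,
)

```text
time_s: 15.22
position: [0.5609, -0.1577, 0.026]
tool_rot: [[-1.0, -0.004, 0.001], [-0.004, 1.0, -0.001], [-0.001, -0.001, -1.0]]
ft_force: [-0.5, -1.2, 5.7]
grip_width: 0.0513
gripper_force: 54.3
```

>>> move_arm(
  jaw=[4,4,4,4,4,4,4,4],
  dp=[
    [0,0,-0.5],
    [0,0,-1.5],
    [0,0,-2],
    [0,0,-2.5],
    [0,0,-2.5],
    [0,0,-2.5],
    [0,0,-2],
    [0,0,-0.5],
  ],
  turn=[
    [0,0,0],
    [0,0,0],
    [0,0,0],
    [0,0,0],
    [0,0,0],
    [0,0,0],
    [0,0,0],
    [0,0,0],
  ],
)

```text
time_s: 15.88
position: [0.5612, -0.1575, 0.1684]
tool_rot: [[-1.0, -0.004, 0.004], [-0.004, 1.0, -0.002], [-0.004, -0.002, -1.0]]
ft_force: [1.1, 0.1, -2.0]
grip_width: 0.0513
gripper_force: 53.5
```

>>> move_arm(
  jaw=[4,4,4,4,4,4,4,4,4,4,4,4],
  dp=[
    [0,1,0],
    [-0.1,2,0],
    [-0.2,3,0],
    [-0.2,3,0],
    [-0.2,3,0],
    [-0.2,3,0],
    [-0.2,3.5,0],
    [-0.2,3.5,0],
    [-0.2,3.5,0],
    [0,3,0],
    [0,1.8,0],
    [0,0.6,0],
  ],
  turn=[
    [0,0,0],
    [0,0,0],
    [0,0,0],
    [0,0,0],
    [0,0,0],
    [0,0,0],
    [0,0,0],
    [0,0,0],
    [0,0,0],
    [0,0,0],
    [0,0,0],
    [0,0,0],
  ],
)

```text
time_s: 16.88
position: [0.5725, 0.1552, 0.1631]
tool_rot: [[-1.0, -0.008, -0.004], [-0.008, 1.0, 0.001], [0.004, 0.001, -1.0]]
ft_force: [0.2, 0.3, -2.7]
grip_width: 0.051
gripper_force: 53.3
```

>>> move_arm(
  jaw=[4,4,4,4,4,4,4,4,4,4,4,4],
  dp=[
    [0,0,0],
    [0,0,0],
    [0,0,0],
    [0,0,0],
    [0,0,0],
    [0,0,0],
    [0,0,0],
    [0,0,0],
    [0,0,0],
    [0,0,0],
    [0,0,0],
    [0,0,0],
  ],
  turn=[
    [0,0,0.11],
    [0,0,0.11],
    [0,0,0.11],
    [0,0,0.11],
    [0,0,0.11],
    [0,0,0.11],
    [0,0,0.11],
    [0,0,0.11],
    [0,0,0.11],
    [0,0,0.11],
    [0,0,0.11],
    [0,0,0.1],
  ],
)

```text
time_s: 17.88
position: [0.5733, 0.1513, 0.1636]
tool_rot: [[-0.256, 0.967, -0.003], [0.967, 0.256, -0.0], [0.001, -0.003, -1.0]]
ft_force: [-0.2, 0.2, -2.0]
grip_width: 0.0509
gripper_force: 53.3
```

Run:
```python
from h import *
s=observe(); print(s["position"],s["tool_rot"],s["ft_force"],s["grip_width"],s["q"])
im,d,P=cloud("wrist",s); T=(P-np.array(s["position"]))@np.array(s["tool_rot"])
cv2.imwrite("pics/w6.png",cv2.cvtColor(im,cv2.COLOR_RGB2BGR))
brown=cv2.inRange(cv2.cvtColor(im,cv2.COLOR_RGB2HSV),(5,90,60),(20,255,255))>0
m=brown&(abs(P[...,2]-.012)<.008)&(np.hypot(P[...,0]-.576,P[...,1]-.151)<.12); p=P[m]; print(m.sum(),np.percentile(p,[1,50,99],axis=0))
h=cv2.convexHull((p[:,:2]*1000).astype(np.float32)); print(cv2.minEnclosingCircle(h))
```

```text
[0.5733 0.1513 0.1636] [[-0.2561  0.9667 -0.0033]
 [ 0.9667  0.2561 -0.0002]
 [ 0.0006 -0.0033 -1.    ]] [-0.222   0.178  -1.9972] 0.05092287949654846 [  3.3592  29.2532  73.4541  -0.0028  77.4823 -11.4764]
4695 [[0.4968 0.1014 0.0111]
 [0.5658 0.1994 0.0127]
 [0.6544 0.2282 0.0143]]
((575.9514770507812, 149.08143615722656), 81.7066879272461)
```

View pics/w6.png

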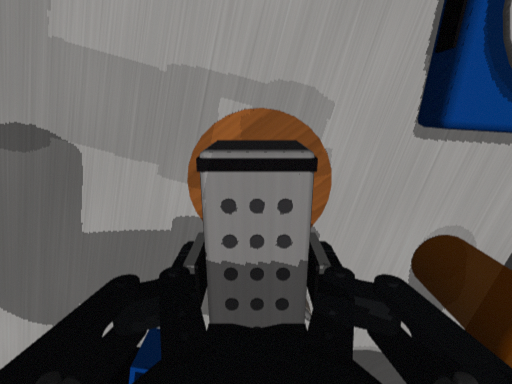

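>>> move_arm(
  jaw=[4,4,4,4,4,4,4,4],
  dp=[
    [-0.3,0.2,1],
    [0,0,2],
    [0,0,2.5],
    [0,0,2.5],
    [0,0,2],
    [0,0,1.5],
    [0,0,1],
    [0,0,0],
  ],
  turn=[
    [0,0,0],
    [0,0,0],
    [0,0,0],
    [0,0,0],
    [0,0,0],
    [0,0,0],
    [0,0,0],
    [0,0,0],
  ],
)

```text
time_s: 18.6
position: [0.5754, 0.149, 0.0373]
tool_rot: [[-0.264, 0.965, -0.005], [0.965, 0.264, -0.0], [0.001, -0.005, -1.0]]
ft_force: [-0.5, -0.8, -3.4]
grip_width: 0.0511
gripper_force: 53.3
```

>>> move_arm(
  jaw=[4,4,4,4],
  dp=[
    [0,0,0.2],
    [0,0,0.2],
    [0,0,0.15],
    [0,0,0],
  ],
  turn=[
    [0,0,0],
    [0,0,0],
    [0,0,0],
    [0,0,0],
  ],
)

```text
time_s: 18.93
position: [0.5771, 0.1493, 0.0352]
tool_rot: [[-0.262, 0.965, 0.001], [0.965, 0.262, 0.0], [-0.0, 0.001, -1.0]]
ft_force: [0.6, 0.0, -2.6]
grip_width: 0.0511
gripper_force: 53.3
```

>>> move_arm(
  jaw=[4,4,4],
  dp=[
    [0,0,0.15],
    [0,0,0],
    [0,0,0],
  ],
  turn=[
    [0,0,0],
    [0,0,0],
    [0,0,0],
  ],
)

```text
time_s: 19.18
position: [0.5769, 0.1493, 0.0335]
tool_rot: [[-0.262, 0.965, 0.0], [0.965, 0.262, 0.0], [-0.0, 0.0, -1.0]]
ft_force: [-0.7, -0.3, -2.6]
grip_width: 0.0506
gripper_force: 53.3
```

>>> move_arm(
  jaw=[4,4,4],
  dp=[
    [0,0,0.15],
    [0,0,0],
    [0,0,0],
  ],
  turn=[
    [0,0,0],
    [0,0,0],
    [0,0,0],
  ],
)

```text
time_s: 19.43
position: [0.5771, 0.1494, 0.0321]
tool_rot: [[-0.262, 0.965, 0.001], [0.965, 0.262, 0.0], [-0.0, 0.001, -1.0]]
ft_force: [0.1, 0.4, -0.1]
grip_width: 0.0513
gripper_force: 53.5
```

>>> move_arm(
  jaw=[6.8,6.8,6.8,6.8,6.8,6.8,6.8,6.8,6.8,6.8,6.8],
  dp=[
    [0,0,0],
    [0,0,0],
    [0,0,0],
    [0,0,0],
    [0,0,0],
    [0,0,0],
    [0,0,-1],
    [0,0,-2],
    [0,0,-2],
    [0,0,-2],
    [0,0,0],
  ],
  turn=[
    [0,0,0],
    [0,0,0],
    [0,0,0],
    [0,0,0],
    [0,0,0],
    [0,0,0],
    [0,0,0],
    [0,0,0],
    [0,0,0],
    [0,0,0],
    [0,0,0],
  ],
)

```text
time_s: 20.35
position: [0.5787, 0.1495, 0.1065]
tool_rot: [[-0.262, 0.965, 0.007], [0.965, 0.262, 0.0], [-0.002, 0.007, -1.0]]
ft_force: [0.2, 0.1, 1.1]
grip_width: 0.068
gripper_force: 0.0
```

Run:
```python
from h import *
s=observe(); print(s["position"],s["ft_force"],s["grip_width"])
im,d,P=cloud("wrist",s)
cv2.imwrite("pics/w7.png",cv2.cvtColor(im,cv2.COLOR_RGB2BGR))
for e in cams.outline_of("wrist","grater_mid")[:1]:
    M=e["mask"]&(d>0); p=P[M]; t=M&(abs(P[...,2]-.058)<.006); print(e["p"],M.sum(),t.sum(),np.median(P[t][:,2]),cv2.minAreaRect((P[t][:,:2]*1000).astype(np.float32)))
R=np.array(s["tool_rot"]); T=(P[t]-np.array(s["position"]))@R; print("tool frame",np.percentile(T,[1,50,99],axis=0))
```

```text
[0.5787 0.1495 0.1065] [0.2454 0.0679 1.1203] 0.06799892095240821
0.63 10375 9674 0.05864395915954704 ((576.4263916015625, 150.08123779296875), (52.869293212890625, 116.4975357055664), 15.416316032409668)
tool frame [[-0.0544 -0.0277  0.0459]
 [ 0.0093 -0.0024  0.0478]
 [ 0.0585  0.0229  0.0504]]
```

>>> move_arm(
  jaw=[6.8,6.8,6.8,6.8,6.8,6.8,6.8,6.8,6.8,6.8,6.8],
  dp=[
    [-2,-0.1,0],
    [-2.2,0,0],
    [-2,0,0],
    [0,0,0],
    [0,0,0],
    [0,0,0],
    [0,0,0],
    [0,0,0],
    [0,0,0],
    [0,0,0],
    [0,0,0],
  ],
  turn=[
    [0,0,0],
    [0,0,0],
    [0,0,0],
    [0,0.102,0],
    [0,0.102,0],
    [0,0.102,0],
    [0,0.102,0],
    [0,0.102,0],
    [0,0.102,0],
    [0,0,0],
    [0,0,0],
  ],
)

```text
time_s: 21.37
position: [0.5918, 0.0885, 0.1004]
tool_rot: [[-0.212, 0.966, -0.152], [0.791, 0.26, 0.553], [0.573, -0.003, -0.819]]
ft_force: [-0.4, 0.2, 0.2]
grip_width: 0.0681
gripper_force: 0.0
```

```bash
cat > rg.py <<'E'
from h import *
s=observe(); R=np.array(s["tool_rot"]); p=np.array(s["position"]); print(p,R,s["q"],s["ft_force"])
a=np.radians(15.4); ax=np.array([np.sin(a),-np.cos(a),0]) # handle direction
mid=np.array([.5764,.1501,.035]); g=mid+.020*ax+[0,0,.005]
tcp=g+.019*R[:,2]; print("target",tcp,"dp",(R.T@(tcp-p)*100).round(2), "y·ax",R[:,1]@ax)
E
python3 rg.py
```

```text
[0.5918 0.0885 0.1004] [[-0.2117  0.9655 -0.1516]
 [ 0.7914  0.2604  0.5531]
 [ 0.5735 -0.0029 -0.8192]] [-15.5804  39.4162  73.9604  29.523   86.8662 -37.6447] [-0.3628  0.2219  0.1861]
target [0.5788 0.1413 0.0244] dp [0.1  0.14 9.34] y·ax 0.0053718985443344525
```

>>> move_arm(
  jaw=[6.8,6.8,6.8,6.8,6.8,6.8],
  dp=[
    [0.1,0.15,2],
    [0,0,2],
    [0,0,1.5],
    [0,0,1],
    [0,0,1],
    [0,0,0],
  ],
  turn=[
    [0,0,0],
    [0,0,0],
    [0,0,0],
    [0,0,0],
    [0,0,0],
    [0,0,0],
  ],
)

```text
time_s: 21.87
position: [0.5811, 0.1334, 0.0401]
tool_rot: [[-0.215, 0.965, -0.153], [0.79, 0.264, 0.554], [0.574, -0.002, -0.819]]
ft_force: [-0.1, 0.6, -0.7]
grip_width: 0.0684
gripper_force: 0.0
```

>>> move_arm(
  jaw=[6.8,6.8,6.8,6.8,6.8],
  dp=[
    [0,0,0.6],
    [0,0,0.6],
    [0,0,0.4],
    [0,0,0.2],
    [0,0,0],
  ],
  turn=[
    [0,0,0],
    [0,0,0],
    [0,0,0],
    [0,0,0],
    [0,0,0],
  ],
)

```text
time_s: 22.28
position: [0.5793, 0.1421, 0.026]
tool_rot: [[-0.214, 0.965, -0.151], [0.79, 0.262, 0.554], [0.575, -0.0, -0.818]]
ft_force: [-0.9, 0.3, -0.3]
grip_width: 0.0677
gripper_force: 0.0
```

```bash
python3 rg.py
```

```text
[0.5793 0.1421 0.026 ] [[-0.2142  0.9651 -0.1508]
 [ 0.7899  0.262   0.5544]
 [ 0.5746 -0.0004 -0.8185]] [-11.0217  43.8791  79.8551  32.0944  75.9207 -39.6951] [-0.88    0.2821 -0.2738]
target [0.5788 0.1414 0.0244] dp [-0.14 -0.06  0.09] y·ax 0.0037202601079561193
```

>>> move_arm(
  jaw=[4,4,4,4,4,4,4,4,4,4],
  dp=[
    [0,0,0],
    [0,0,0],
    [0,0,0],
    [0,0,0],
    [0,0,0],
    [0,0,0],
    [0,0,0],
    [0.3,0,-0.4],
    [0.6,0,-0.8],
    [0,0,0],
  ],
  turn=[
    [0,0,0],
    [0,0,0],
    [0,0,0],
    [0,0,0],
    [0,0,0],
    [0,0,0],
    [0,0,0],
    [0,0,0],
    [0,0,0],
    [0,0,0],
  ],
  force=70,
)

```text
time_s: 23.12
position: [0.5796, 0.1427, 0.0427]
tool_rot: [[-0.216, 0.965, -0.149], [0.79, 0.262, 0.554], [0.574, 0.002, -0.819]]
ft_force: [0.8, 0.5, -2.6]
grip_width: 0.0511
gripper_force: 73.1
```

>>> move_arm(
  jaw=[4,4,4,4,4,4,4],
  dp=[
    [0.6,0,-0.8],
    [1,0,-1.4],
    [1,0,-1.4],
    [1,0,-1.4],
    [1,0,-1.4],
    [0.5,0,-0.7],
    [0,0,0],
  ],
  turn=[
    [0,0,0],
    [0,0,0],
    [0,0,0],
    [0,0,0],
    [0,0,0],
    [0,0,0],
    [0,0,0],
  ],
)

```text
time_s: 23.7
position: [0.5795, 0.1435, 0.1306]
tool_rot: [[-0.217, 0.965, -0.148], [0.79, 0.262, 0.554], [0.573, 0.003, -0.819]]
ft_force: [0.8, -0.4, -2.8]
grip_width: 0.0513
gripper_force: 73.2
```

>>> move_arm(
  jaw=[4,4,4,4,4,4,4,4],
  dp=[
    [0,0,0],
    [0,0,0],
    [0,0,0],
    [0,0,0],
    [0,0,0],
    [0,0,0],
    [0,0,0],
    [0,0,0],
  ],
  turn=[
    [0,-0.07,0],
    [0,-0.09,0],
    [0,-0.09,0],
    [0,-0.09,0],
    [0,-0.09,0],
    [0,-0.09,0],
    [0,-0.09,0],
    [0,-0.09,0],
  ],
)

```text
time_s: 24.37
position: [0.5785, 0.1435, 0.128]
tool_rot: [[-0.261, 0.965, 0.023], [0.961, 0.262, -0.088], [-0.091, -0.001, -0.996]]
ft_force: [-0.4, 0.3, -2.3]
grip_width: 0.0515
gripper_force: 73.1
```

>>> move_arm(
  jaw=[4,4,4,4,4,4,4,4,4,4,4],
  dp=[
    [0,0,0],
    [0,0,0],
    [0,0,0],
    [0,0,0],
    [0,0,0],
    [0,0,0],
    [0,0,0],
    [0,0,0],
    [0,0,0],
    [0,0,0],
    [0,0,0],
  ],
  turn=[
    [0,-0.09,0],
    [0,-0.09,0],
    [0,-0.09,0],
    [0,-0.09,0],
    [0,-0.09,0],
    [0,-0.09,0],
    [0,-0.09,0],
    [0,-0.09,0],
    [0,-0.09,0],
    [0,-0.061,0],
    [0,0,0],
  ],
)

```text
time_s: 25.28
position: [0.5776, 0.1444, 0.1254]
tool_rot: [[-0.156, 0.965, 0.213], [0.552, 0.264, -0.791], [-0.819, -0.007, -0.573]]
ft_force: [0.2, -0.1, -3.1]
grip_width: 0.0512
gripper_force: 73.3
```

Run:
```python
from h import *
s=observe(); print(s["position"],s["tool_rot"],s["q"],s["ft_force"])
ims=[save(n,n+"3.png") for n in("scene","top")]
for n,(im,d) in zip(("scene","top"),ims):
    for r in cams.mark_of(n,"grater_mid")[:1]:
        u,v=(np.array(r["location"])*[512,384]).astype(int); print(n,r["p"],u,v,pts(n,[u,v],d[v,u]))
a,b=[i[0] for i in ims]
out=np.hstack([cv2.resize(a[90:310,150:410],(390,330)),cv2.resize(b[60:280,60:320],(390,330))])
cv2.imwrite("pics/c3.png",cv2.cvtColor(out,cv2.COLOR_RGB2BGR))
```

```text
[0.5776 0.1444 0.1254] [[-0.1564  0.9646  0.2125]
 [ 0.5516  0.2638 -0.7913]
 [-0.8193 -0.0066 -0.5733]] [ 22.8734  41.7623  76.6942 -55.5269  79.9274  27.3392] [ 0.2251 -0.118  -3.0906]
scene 0.82 291 204 [[0.6044 0.1528 0.1451]]
top 0.9 215 162 [[0.5649 0.1417 0.177 ]]
```

View pics/c3.png

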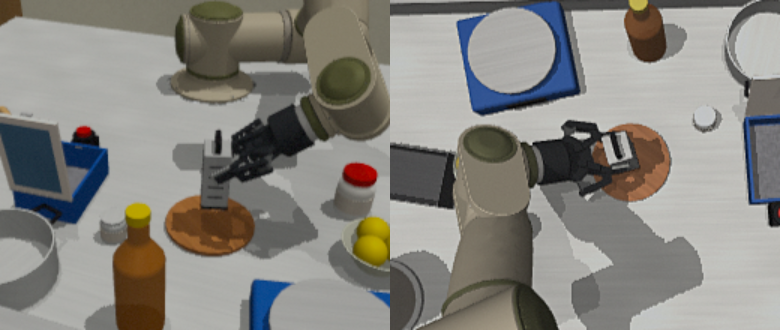

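The left view shows the grater held upright over the board with its handle up at (218,140). The right view shows it over the board's centre. I'll lower it.

>>> move_arm(
  jaw=[4,4,4,4,4,4,4],
  dp=[
    [0.41,0,0.29],
    [0.66,0,0.46],
    [0.82,0,0.57],
    [0.66,0,0.46],
    [0.49,0,0.34],
    [0.4,0,0.28],
    [0,0,0],
  ],
  turn=[
    [0,0,0],
    [0,0,0],
    [0,0,0],
    [0,0,0],
    [0,0,0],
    [0,0,0],
    [0,0,0],
  ],
)

```text
time_s: 26.07
position: [0.5786, 0.1433, 0.0854]
tool_rot: [[-0.152, 0.965, 0.213], [0.554, 0.262, -0.79], [-0.819, -0.002, -0.574]]
ft_force: [0.5, -0.5, -2.3]
grip_width: 0.051
gripper_force: 73.3
```

>>> move_arm(
  jaw=[4,4,4],
  dp=[
    [0.16,0,0.11],
    [0,0,0],
    [0,0,0],
  ],
  turn=[
    [0,0,0],
    [0,0,0],
    [0,0,0],
  ],
)

```text
time_s: 26.32
position: [0.5791, 0.1435, 0.0851]
tool_rot: [[-0.15, 0.965, 0.215], [0.554, 0.262, -0.79], [-0.819, 0.0, -0.574]]
ft_force: [-0.6, 0.4, -3.0]
grip_width: 0.0512
gripper_force: 73.3
```

>>> move_arm(
  jaw=[4,4,4],
  dp=[
    [0.12,0,0.09],
    [0,0,0],
    [0,0,0],
  ],
  turn=[
    [0,0,0],
    [0,0,0],
    [0,0,0],
  ],
)

```text
time_s: 26.57
position: [0.579, 0.1434, 0.0834]
tool_rot: [[-0.15, 0.965, 0.214], [0.554, 0.262, -0.79], [-0.819, 0.0, -0.574]]
ft_force: [-1.4, 0.6, -2.3]
grip_width: 0.051
gripper_force: 73.3
```

>>> move_arm(
  jaw=[4,4,4],
  dp=[
    [0.12,0,0.09],
    [0,0,0],
    [0,0,0],
  ],
  turn=[
    [0,0,0],
    [0,0,0],
    [0,0,0],
  ],
)

```text
time_s: 26.82
position: [0.579, 0.1434, 0.0817]
tool_rot: [[-0.151, 0.965, 0.214], [0.554, 0.262, -0.79], [-0.819, -0.0, -0.574]]
ft_force: [-0.4, 0.4, -2.8]
grip_width: 0.0511
gripper_force: 73.3
```

>>> move_arm(
  jaw=[4,4,4],
  dp=[
    [0.12,0,0.09],
    [0,0,0],
    [0,0,0],
  ],
  turn=[
    [0,0,0],
    [0,0,0],
    [0,0,0],
  ],
)

```text
time_s: 27.07
position: [0.579, 0.1433, 0.0802]
tool_rot: [[-0.151, 0.965, 0.214], [0.554, 0.262, -0.79], [-0.819, -0.0, -0.574]]
ft_force: [-0.4, -0.3, -2.4]
grip_width: 0.0515
gripper_force: 73.3
```

>>> move_arm(
  jaw=[4,4,4],
  dp=[
    [0.12,0,0.09],
    [0,0,0],
    [0,0,0],
  ],
  turn=[
    [0,0,0],
    [0,0,0],
    [0,0,0],
  ],
)

```text
time_s: 27.32
position: [0.579, 0.1433, 0.0787]
tool_rot: [[-0.151, 0.965, 0.214], [0.554, 0.262, -0.79], [-0.819, -0.0, -0.574]]
ft_force: [-0.8, 0.0, -1.8]
grip_width: 0.0512
gripper_force: 73.5
```

>>> move_arm(
  jaw=[4,4,4],
  dp=[
    [0.08,0,0.06],
    [0,0,0],
    [0,0,0],
  ],
  turn=[
    [0,0,0],
    [0,0,0],
    [0,0,0],
  ],
)

```text
time_s: 27.57
position: [0.579, 0.1433, 0.0786]
tool_rot: [[-0.15, 0.965, 0.215], [0.554, 0.262, -0.79], [-0.819, 0.001, -0.574]]
ft_force: [-3.1, 2.1, 4.8]
grip_width: 0.051
gripper_force: 73.9
```

>>> move_arm(
  jaw=[5.1,5.4,5.8,6.4,7,7.4,7.4,7.4],
  dp=[
    [0,0,0],
    [0,0,0],
    [0,0,0],
    [0,0,0],
    [0,0,0],
    [0,0,0],
    [0,0,0],
    [0,0,0],
  ],
  turn=[
    [0,0,0],
    [0,0,0],
    [0,0,0],
    [0,0,0],
    [0,0,0],
    [0,0,0],
    [0,0,0],
    [0,0,0],
  ],
  force=20,
)

```text
time_s: 28.23
position: [0.579, 0.1433, 0.0777]
tool_rot: [[-0.151, 0.965, 0.214], [0.554, 0.262, -0.79], [-0.819, -0.0, -0.574]]
ft_force: [-0.7, 0.8, 1.0]
grip_width: 0.0739
gripper_force: 0.0
```

>>> move_arm(
  jaw=[7.4,7.4,7.4,7.4,7.4,7.4,7.4,7.4],
  dp=[
    [0,0,-0.5],
    [0,0,-1],
    [0,0,-1.5],
    [0,0,-2],
    [0,0,-2],
    [0,0,-2],
    [0,0,-2],
    [0,0,0],
  ],
  turn=[
    [0,0,0],
    [0,0,0],
    [0,0,0],
    [0,0,0],
    [0,0,0],
    [0,0,0],
    [0,0,0],
    [0,0,0],
  ],
)

```text
time_s: 28.9
position: [0.5552, 0.2337, 0.1436]
tool_rot: [[-0.149, 0.964, 0.219], [0.556, 0.265, -0.788], [-0.818, 0.005, -0.576]]
ft_force: [0.4, 0.5, 0.0]
grip_width: 0.0737
gripper_force: 0.0
```

Run:
```python
from h import *
s=observe(); print(s["position"],s["ft_force"],s["time_s"])
for n in("scene","top"):
    im,d,P=cloud(n); 
    for e in cams.outline_of(n,"grater_mid")[:1]:
        p=P[e["mask"]&(d>0)]; print(n,e["p"],len(p),np.percentile(p,[2,50,98],axis=0))
    for r in cams.mark_of(n,"grater_mid")[:1]: print((np.array(r["location"])*[512,384]).round(1))
    if n=="scene": cv2.imwrite("pics/c4.png",cv2.cvtColor(cv2.resize(im[90:310,110:410],(750,550)),cv2.COLOR_RGB2BGR))
```

```text
[0.5552 0.2337 0.1436] [0.3539 0.5492 0.0233] 28.9
scene 0.84 865 [[0.4376 0.122  0.0024]
 [0.6002 0.1564 0.0914]
 [0.608  0.1792 0.1505]]
[292.5 221.9]
top 0.58 409 [[0.5465 0.1259 0.0271]
 [0.5677 0.1482 0.1268]
 [0.5991 0.1757 0.1521]]
[214.3 166.3]
```

View pics/c4.png

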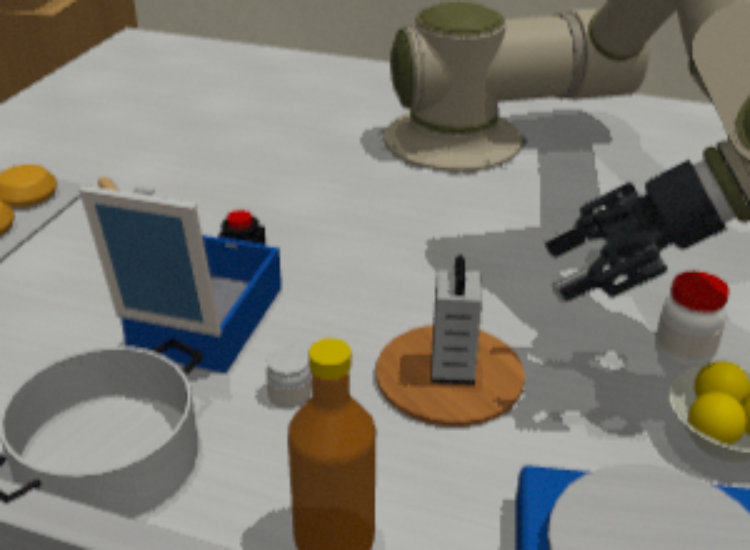

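The picture shows the grater standing upright on the board at (457,325), with its handle up and the hand clear at (600,250). The lid stands open at (150,260), and the tin, jar and lemons are in place. I'll hand the job in.

```bash
python3 -c "
from rig import ticket
print(ticket.close_job())"
```

```text
the job is handed in; nothing more can be done
None
```

The job is handed in: the grater stands upright, handle up, near the board's centre, the lid was led open gently on the second press (the catch re-engaged after the first) and stands open, and the tin, jar and lemons look undisturbed (I did not check the spatula separately); no verdict was returned.

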